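# Let two dowels out of the workshop dispenser

### The arm

A 7-joint arm with a two-finger parallel gripper is mounted at the origin on the work surface. World frame = base frame: x ahead of the robot, y to its left, z up, the work surface at z = 0. Lengths are in m, angles in rad, forces in N, time in s.
With the tool pointing down it reaches from about 0.425 to 1.025 m from the base axis. Payload 3.6 kg.
Tool frame: the origin (TCP) lies at the very end of the fingers, on their centre line; the grasp point (between the pads) lies 19 mm behind it (bot.grip_depth is the distance from the TCP to the grasp point, in m); z points along the fingers, y is the line along which they close (so a half turn about z gives the same grasp; the last joint's range is limited). The gripper opens to 85 mm and grips with 20 to 120 N. Pads are 22 mm wide; open, the fingers measure 114 mm over their backs; the gripper's body (76 mm by 85 mm) begins 54 mm behind the grasp point. The pads swing forward as they close: fully open they stand 13 mm farther back than shut.
Start: joints at [1.2, 0.591, 0.048, 1.609, -0.033, 0.943, -0.034], TCP at [0.199, -0.697, 0.231] pointing down, gripper open.
Joint ranges: [-2.69, 2.69], [-0.47, 2.24], [-1.27, 1.36], [0.19, 2.51], [-1.53, 4.68], [0.08, 2.07], [-3.09, 3.09]. Speed limits (rad/s): [2.57, 2.57, 3.14, 3.14, 3.14, 3.14, 3.14].

### API

Orientations are given as a rotation vector (axis times angle).
In Python, from bench import bot gives the robot as it stands.
- The arm moves only by the tool drive_tool, never from a script. Its argument "steps" is a list of rows, each a list of 7 numbers: the shift along the tool's x, y, z in cm, then the turn, a rotation vector about the tool's x, y, z in rad, then the closure, from -1 (fully open) to 1 (shut). In form: [[x, y, z, wx, wy, wz, gripper], ...]. A call has 1 to 10 rows; each row shifts and turns the commanded pose from where the row before left it, along the tool's axes as they then stand; what a row does not reach is not made up. A row lasts 1/12 s, in which the tool goes at most 41.7 mm and 7.16 degrees, less where a joint would pass 70% of its speed; a pose out of reach is approached as far as the arm can. A call is refused whole if a number of a shift passes 4.17 or a number of a turn 0.125, either way. A call with a gripper value outside its range is refused whole. The fingers move at their own pace and stop on an object; the grip force is fixed at half the most. Time passes only in rows, so rows that do not move let the fingers close. It gives the time, the measured TCP pose, the force, the opening and the grip force at its end, in the units of the state.
- bot.observe(): the state, without advancing time (a new reading comes with each control period).
- bot.snapshot(name): name is "scene" or "top"; returns a dict with "color" (480x640x3 uint8, red, green, blue), "fx", "fy", "cx", "cy" (pixels), "xyz" and "attitude" of the camera in the world. Camera axes: x right, y down, z forward; pixel columns grow to the right and rows downward; lengths in m; the calibration is good to about 2 mm. A picture is of the moment at which its call begins. There is no depth.
- bot.close_job(): hands the job in; it is judged then, once.
The state is a dict: "time": time; "qpos": joint angles; "dq": joint speeds; "joint_torque": joint torques, N m; "tcp_pos": TCP position; "ee_rot": TCP orientation; "wrist_force": force on the tool from outside, world axes, zero at the start; "ft_torque": the same for the moment, N m; "gripper_width": opening from 0.0 (shut) to 1.0 (fully open); "grip_force": force on a finger pad.
Only numpy, scipy, OpenCV 4.12 (cv2) and the standard library are available. Lean on these libraries where they do the work, as an engineer would, in place of code of your own. Each camera call takes 0.05 s, during which the arm holds its last target. There are 200 camera calls.

### The job

Push the dispenser's red lever all the way down with the fingertips so that the yellow lid lifts wide open and both dowels roll out into the tray in front, then let the lever come back up slowly under the finger so that the lid eases fully shut and does not slam. Work only the lever: do not touch the lid or the dowels, pick nothing up, and leave the glue bottle, the screwdriver and the offcut where they are.

Things in the scene. Friction and masses are not known exactly. Their poses are not given: they have to be found in the camera images.
- dispenser: Plywood dowel dispenser fixed on the bench, 300 mm long (x), 145 mm wide, 190 mm high, with a green linkage case on its right (-y) side. Origin: centre of its underside; x points to its back, y to its left, z up; the front (tray side) is -x. One floor slopes down to the front (10 degrees, 50 mm high at the front, 97 mm at the back): behind the lid is the hopper (open on top), before it the open tray, inside x -150 to about -30 mm, y -60 to 60 mm, its walls 85 to 90 mm high.
- lever_pivot (a point): Point on the lever's hinge axis in the lever's middle plane, at (30, -150, 130) mm in the dispenser's frame; the axis runs along the dispenser's y. This point does not move.
- paddle (a point): Centre of the upper face of the red paddle (56 mm long, 38 mm wide, 12 mm thick) at the front end of the steel lever, 172 mm from the hinge axis along the lever. The paddle lies 150 mm to the right of the dispenser's middle; at rest 181 mm above the bench, 86 mm at full press. The point's z axis is the vertical at rest; the paddle at rest rises 0.25 rad towards the front and at full press falls 0.35 rad.
- lever (a joint): Lever angle in rad: 0 at rest (up, lid shut), 0.6 at its lower stop. A spring and the lid's weight bring it back up: about 2 to 3 N at the paddle at the start, 6 to 8 N at the bottom. Let go, it flies up in well under half a second and the lid slams.
- lid (a joint): Lid angle in rad, always twice the lever's: 0 shut, 1.2 wide open. It counts as a slam if the lid still closes faster than 2 rad/s (the paddle rising at about 0.17 m/s) in its last 0.2 rad (the last 17 mm of the paddle); taking about 3 s over the way back is safe.
- lid_edge (a point): Middle of the free lower edge of the yellow steel lid (110 x 112 x 5 mm), which is hinged along y at (30, 0, 170) mm in the dispenser's frame. Shut, it slopes down to the front, its edge 3 mm above the floor; open, it stands out over the tray, edge 190 mm above the bench.
- dowel1: The front beech dowel (origin at its centre), 30 mm diameter, 100 mm long, lying along the dispenser's y behind the lid at the start. It rolls into the tray by itself when the lid is up.
- dowel2: The second, like dowel (origin at its centre), lying behind the first.
- glue_center (a point): Middle (half-way up) of a yellow glue bottle, 56 mm diameter, 160 mm tall, standing to the left of the dispenser. Leave alone.
- screwdriver: Screwdriver with a green handle lying on the bench before the tray, along its own x, about 200 mm long, 26 mm high. Leave alone.
- offcut_center (a point): Middle of a pale wooden offcut, 45 x 70 x 50 mm high, standing to the right of the lever. Leave alone.
Mind the look-alikes: they are no part of the job. Leave any pink look-alike of the dowel1 alone. Leave any blue look-alike of the dowel2 alone.

How it is judged:
By the outcome, as a careful person would: the job done as asked, in the order asked, and still so for the second after the job is handed in, with the robot touching nothing.
It also fails if it takes over 45 s, if anything falls off the work surface, if the arm or the gripper's body presses on something with over 40 N, if the wrist force passes 120 N, or if a joint passes its speed limit or range.

## Working session

There is one attempt and no reset: what is moved stays moved. The work goes in short steps, Python scripts to look and compute and a tool call to move; the robot and the scene stay as the last step left them, time stands still between calls to the robot, and variables do not carry over. Pictures are saved under pics/ and viewed, at most 10 in all, crops included, and the job is handed in when it is done.

Besides the shell and the picture viewer there is one more tool, called after "Request:" in YAML: its name, and indented under it one key for each argument. drive_tool: Moves the arm, as the interface text tells. Its arguments: {"type":"object","properties":{"steps":{"type":"array"}},"required":["steps"]}

```bash
mkdir -p pics; python3 - <<'E'
from bench import bot
import cv2,pickle
for n in("scene","top"):
    s=bot.snapshot(n); pickle.dump(s,open(f"{n}.pkl","wb")); cv2.imwrite(f"pics/{n}0.png",s["color"][:,:,::-1])
    print(n,s["fx"],s["fy"],s["cx"],s["cy"],s["xyz"],s["attitude"])
o=bot.observe();print(o["time"],o["tcp_pos"],o["ee_rot"],o["wrist_force"],o["gripper_width"])
E
```

```text
scene 490.833419305234 490.833419305234 319.40586767743827 246.72049827385493 [1.27967734 0.12007981 0.9084497 ] [-1.74018027 -1.90288427  0.68829401]
top 479.18946192660155 479.18946192660155 321.43465974242645 243.6870324555544 [0.45476257 0.07269332 1.05519462] [-2.21439627  2.00247133 -0.21149172]
0.1 [ 0.19860212 -0.69646953  0.23023627] [-3.10930418e+00 -4.34750996e-01  6.32743134e-04] [-0.84033271 -0.57491854 -0.00546257] 0.9972846756143021
```

View pics/scene0.png

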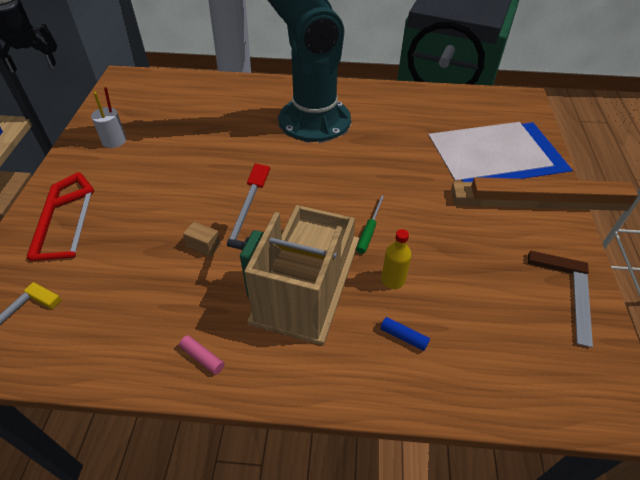

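View pics/top0.png

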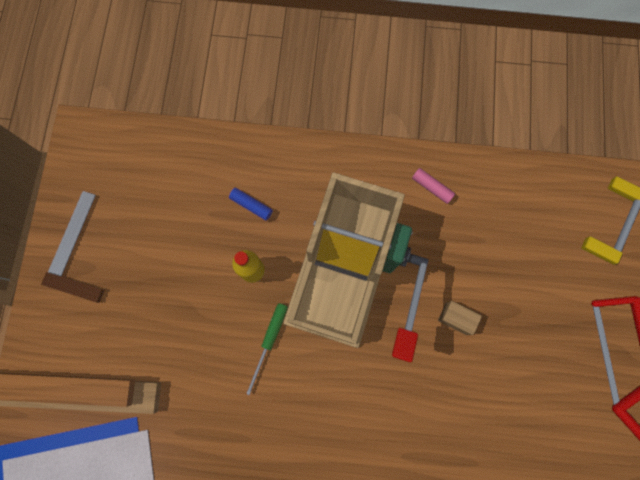

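The scene view shows the red paddle at (259,176) and the dispenser with its front facing the robot. In the top view the paddle is at (405,345), the offcut at (461,318), and the dispenser's rear corners at (334,176) and (403,194). The other red thing is a saw frame at the right edge. It isn't on a steel lever beside the green case, so the paddle at (405,345) is the right one. The pink and blue look-alikes lie on the bench.

```bash
cat >h.py <<'E'
import numpy as np,cv2,pickle
from scipy.spatial.transform import Rotation as R
def ray(s,p):
    d=np.array([(p[0]-s["cx"])/s["fx"],(p[1]-s["cy"])/s["fy"],1.]); d=R.from_rotvec(s["attitude"]).apply(d)
    return np.array(s["xyz"]),d/np.linalg.norm(d)
def plane(s,p,z):
    o,d=ray(s,p); return o+d*(z-o[2])/d[2]
def tri(s1,p1,s2,p2):
    a,d=ray(s1,p1);b,e=ray(s2,p2)
    t=np.linalg.lstsq(np.c_[d,-e],b-a,rcond=None)[0]
    return (a+d*t[0]+b+e*t[1])/2,np.linalg.norm(a+d*t[0]-b-e*t[1])
def red(s,near):
    h=cv2.cvtColor(s["color"],cv2.COLOR_RGB2HSV)
    m=(((h[...,0]<6)|(h[...,0]>174))&(h[...,1]>180)&(h[...,2]>90)).astype(np.uint8)
    c,_=cv2.findContours(m,cv2.RETR_EXTERNAL,cv2.CHAIN_APPROX_NONE)
    c=[k for k in c if cv2.contourArea(k)>60]
    return min(c,key=lambda k:np.hypot(*(k.mean(0)[0]-near)))
E
python3 - <<'E'
from h import *
S,T=[pickle.load(open(n+".pkl","rb")) for n in("scene","top")]
cs,ct=red(S,(259,176)),red(T,(405,345))
rs,rt=cv2.minAreaRect(cs),cv2.minAreaRect(ct); print(rs,rt)
print("tri",tri(S,rs[0],T,rt[0])); print("planes",plane(S,rs[0],.178),plane(T,rt[0],.178))
print("corners",[plane(T,p,.178).round(3) for p in cv2.boxPoints(rt)])
a,b,c,d=plane(T,(334,176),.19),plane(T,(403,194),.19),plane(T,(287,323),.088),plane(T,(358,345),.088)
print(a,b,c,d,np.linalg.norm(a-b),np.linalg.norm((a-c)[:2]))
f=((a-c)+(b-d))[:2];yaw=np.arctan2(f[1],f[0]);print("yaw",yaw,"yaw2",np.arctan2(*((a-b)[1::-1]))-np.pi/2)
l=(a-b)[:2];print("yawside",np.arctan2(-l[0],l[1]))
C=(a+b+c+d)[:2]/4;c_,s_=np.cos(yaw),np.sin(yaw)
M=np.array([[c_,-s_],[s_,c_]]);print("centre",C,"paddle pred",C+M@[30-172*0.001*0-.0-30+.03-.172*np.cos(.25)+0,-.15])
p=plane(T,rt[0],.178)[:2];print("paddle in disp",M.T@(p-C))
im=np.hstack([cv2.resize(S["color"][150:270,170:290],(400,400)),cv2.resize(T["color"][240:380,350:490],(400,400))])
cv2.imwrite("pics/crop1.png",im[:,:,::-1])
E
```

```text
((258.33563232421875, 174.43836975097656), (16.853925704956055, 22.58894157409668), 20.556045532226562) ((404.6207580566406, 344.64324951171875), (20.83698272705078, 30.805753707885742), 12.994616508483887)
tri (array([ 0.46783369, -0.08121429,  0.17652492]), np.float64(0.001398537891017891))
planes [ 0.46939831 -0.08152643  0.178     ] [ 0.46774804 -0.08025008  0.178     ]
corners [array([ 0.443, -0.057,  0.178]), array([ 0.497, -0.066,  0.178]), array([ 0.493, -0.103,  0.178]), array([ 0.439, -0.094,  0.178])]
[0.76729375 0.07572797 0.19      ] [ 0.74493781 -0.05715916  0.19      ] [0.48781978 0.1401486  0.088     ] [ 0.45919782 -0.00426796  0.088     ] 0.1347545129281083 0.2868025748158877
yaw -0.20464735613712604 yaw2 -0.16667184120770107
yawside -0.16667184120770118
centre [0.61481229 0.03861236] paddle pred [ 0.45052764 -0.08048668]
paddle in disp [-0.11983997 -0.14626878]
```

View pics/crop1.png

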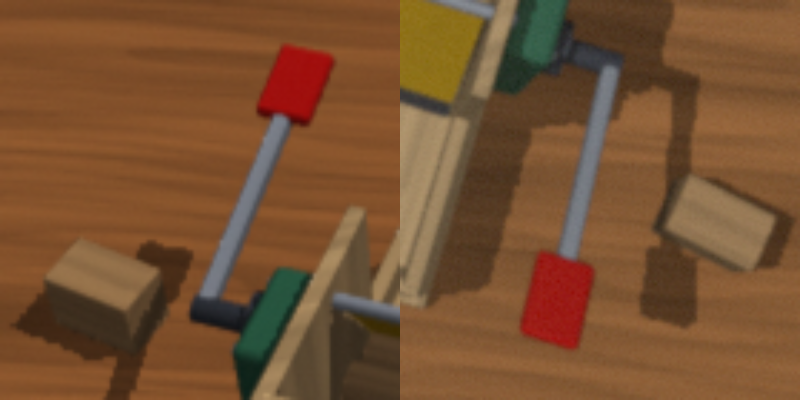

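The paddle centre triangulates to about (0.468, -0.081, 0.178), which matches its known rest height. The crop confirms it is the paddle on the steel lever beside the green case. I'll approach high with the fingers shut.

Request:
drive_tool:
  steps:
    - [2.1, -2.6, -0.4, 0, 0, 0, 1]
    - [2.1, -2.6, -0.4, 0, 0, 0, 1]
    - [2.1, -2.6, -0.4, 0, 0, 0, 1]
    - [2.1, -2.6, -0.4, 0, 0, 0, 1]
    - [2.1, -2.6, -0.4, 0, 0, 0, 1]
    - [2.1, -2.6, -0.4, 0, 0, 0, 1]
    - [2.1, -2.6, -0.4, 0, 0, 0, 1]
    - [2.1, -2.6, -0.4, 0, 0, 0, 1]
    - [2.1, -2.6, -0.4, 0, 0, 0, 1]
    - [2.1, -2.6, -0.4, 0, 0, 0, 1]

```text
time: 0.93
tcp_pos: [0.3296, -0.3877, 0.2712]
ee_rot: [-3.111, -0.435, 0.001]
wrist_force: [1.6, -0.6, 0.8]
gripper_width: -0.003
grip_force: 0.0
```

Request:
drive_tool:
  steps:
    - [2.1, -2.6, 0, 0, 0, 0, 1]
    - [2.1, -2.6, 0, 0, 0, 0, 1]
    - [2.1, -2.6, 0, 0, 0, 0, 1]
    - [2.1, -2.6, 0, 0, 0, 0, 1]
    - [2.1, -2.6, 0, 0, 0, 0, 1]
    - [2.1, -2.6, 0, 0, 0, 0, 1]
    - [2.1, -2.6, 0, 0, 0, 0, 1]
    - [2.1, -2.6, 0, 0, 0, 0, 1]
    - [2.1, -2.6, 0, 0, 0, 0, 1]
    - [0, 0, 0, 0, 0, 0, 1]

```text
time: 1.77
tcp_pos: [0.4498, -0.1057, 0.2715]
ee_rot: [-3.106, -0.451, -0.005]
wrist_force: [0.7, -0.6, -0.2]
gripper_width: -0.003
grip_force: 0.0
```

Request:
drive_tool:
  steps:
    - [0, 0, 0, 0, 0, 0.09, 1]
    - [0, 0, 0, 0, 0, 0.09, 1]
    - [0, 0, 0, 0, 0, 0.09, 1]
    - [0, 0, 0, 0, 0, 0.09, 1]
    - [0, 0, 0, 0, 0, 0.09, 1]
    - [0, 0, 0, 0, 0, 0, 1]
    - [0, 0, 0, 0, 0, 0, 1]

```text
time: 2.35
tcp_pos: [0.4467, -0.1128, 0.2711]
ee_rot: [3.13, -0.267, -0.001]
wrist_force: [-0.1, -0.9, 0.5]
gripper_width: -0.0
grip_force: 0.0
```

```bash
python3 - <<'E'
from h import *
from bench import bot
T=pickle.load(open("top.pkl","rb"))
pv=plane(T,(424.2,261.7),.137)[:2]; pd=plane(T,(404.6,344.6),.178)[:2]; d=pv-pd
print("pivot",pv,"dist",np.hypot(*d),"yaw",np.arctan2(d[1],d[0]))
o=bot.observe();r=R.from_rotvec(o["ee_rot"]).as_matrix()
print(o["time"],o["tcp_pos"],r.round(3),o["wrist_force"],o["qpos"],o["gripper_width"])
print("to paddle, tool cm",100*r.T@(np.array([.468,-.0805,.181])-o["tcp_pos"]))
E
```

```text
pivot [ 0.62970705 -0.11511715] dist 0.1656080615553227 yaw -0.21238618688288027
2.35 [ 0.44672687 -0.11277573  0.27108988] [[ 0.986 -0.169 -0.001]
 [-0.169 -0.986 -0.   ]
 [-0.001  0.    -1.   ]] [-0.14467445 -0.9224801   0.46205863] [ 0.22807351  0.20725603 -0.09291153  2.13825436  0.02680226  0.79773086
 -1.62227287] -0.0003029985284082892
to paddle, tool cm [ 1.55638284 -3.54176529  9.00766975]
```

Request:
drive_tool:
  steps:
    - [0.9, -1.75, 1, 0, 0, -0.02, 1]
    - [0.9, -1.75, 1, 0, 0, 0, 1]
    - [0, 0, 1, 0, 0, 0, 1]
    - [0, 0, 1, 0, 0, 0, 1]
    - [0, 0, 1, 0, 0, 0, 1]
    - [0, 0, 1, 0, 0, 0, 1]
    - [0, 0, 0.8, 0, 0, 0, 1]
    - [0, 0, 0, 0, 0, 0, 1]
    - [0, 0, 0, 0, 0, 0, 1]
    - [0, 0, 0, 0, 0, 0, 1]

```text
time: 3.18
tcp_pos: [0.4706, -0.0814, 0.2035]
ee_rot: [3.132, -0.239, 0.001]
wrist_force: [0.7, 0.3, -1.5]
gripper_width: -0.0
grip_force: 0.0
```

```bash
python3 - <<'E'
from bench import bot
import cv2,numpy as np
a=bot.snapshot("scene")["color"][110:250,190:330]; b=bot.snapshot("top")["color"][250:390,340:480]
cv2.imwrite("pics/c2.png",np.hstack([cv2.resize(x,(400,400)) for x in(a,b)])[:,:,::-1])
E
```

```text
(no output)
```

View pics/c2.png

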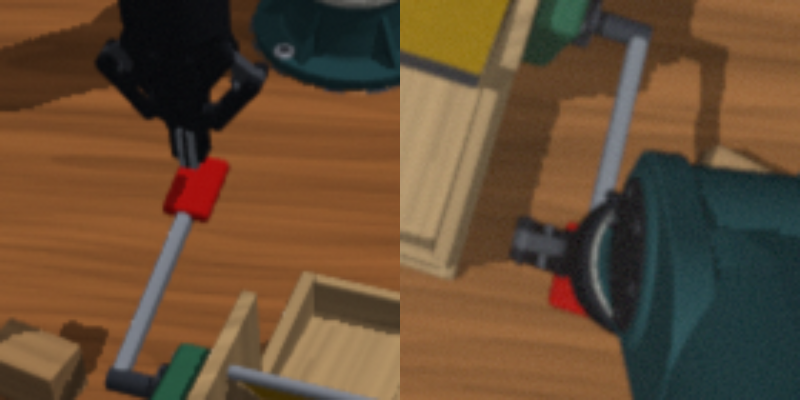

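The fingertips (crop 190,160) hang over the middle of the paddle. Starting the press.

Request:
drive_tool:
  steps:
    - [0, 0, 0.8, 0, 0, 0, 1]
    - [0, 0, 0.8, 0, 0, 0, 1]
    - [0, 0, 0.4, 0, 0, 0, 1]
    - [0, 0, 0.4, 0, 0, 0, 1]
    - [0, 0, 0.6, 0, 0, 0, 1]
    - [0, 0, 0.6, 0, 0, 0, 1]
    - [0, 0, 0.6, 0, 0, 0, 1]
    - [0, 0, 0.6, 0, 0, 0, 1]
    - [0, 0, 0.6, 0, 0, 0, 1]
    - [0, 0, 0, 0, 0, 0, 1]

```text
time: 4.12
tcp_pos: [0.469, -0.0808, 0.148]
ee_rot: [-3.132, 0.238, 0.005]
wrist_force: [-3.2, 0.5, 4.6]
gripper_width: 0.002
grip_force: 2.3
```

```bash
python3 - <<'E'
from bench import bot
import cv2
cv2.imwrite("pics/c3.png",bot.snapshot("scene")["color"][:,:,::-1])
o=bot.observe();print(o["tcp_pos"],o["wrist_force"])
E
```

```text
[ 0.46906175 -0.08088102  0.14841728] [-3.54391692  1.2724376   4.98214572]
```

View pics/c3.png

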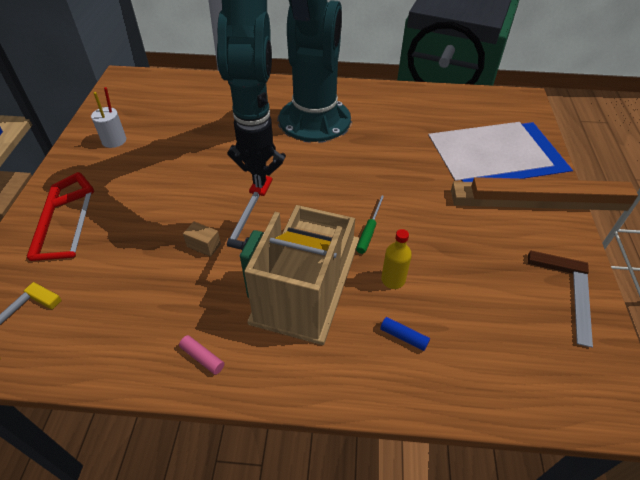

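The lid is opening (yellow, at (305,240)), the fingertips sit on the paddle at (260,185), and the arm is clear of everything else. Continuing to the bottom stop.

Request:
drive_tool:
  steps:
    - [0, 0, 0.7, 0, 0, 0, 1]
    - [0, 0, 0.7, 0, 0, 0, 1]
    - [0, 0, 0.7, 0, 0, 0, 1]
    - [0, 0, 0.7, 0, 0, 0, 1]
    - [0, 0, 0.7, 0, 0, 0, 1]
    - [0, 0, 0.7, 0, 0, 0, 1]
    - [0, 0, 0.7, 0, 0, 0, 1]
    - [0, 0, 0.6, 0, 0, 0, 1]
    - [0, 0, 0.3, 0, 0, 0, 1]
    - [0, 0, 0, 0, 0, 0, 1]

```text
time: 5.0
tcp_pos: [0.4738, -0.0818, 0.0918]
ee_rot: [3.132, -0.239, 0.01]
wrist_force: [-0.0, -0.8, 7.2]
gripper_width: -0.001
grip_force: 3.7
```

Request:
drive_tool:
  steps:
    - [0, 0, 0.2, 0, 0, 0, 1]
    - [0, 0, 0.2, 0, 0, 0, 1]
    - [0, 0, 0, 0, 0, 0, 1]
    - [0, 0, 0, 0, 0, 0, 1]

```text
time: 5.33
tcp_pos: [0.4746, -0.082, 0.0885]
ee_rot: [3.132, -0.24, 0.013]
wrist_force: [0.2, -1.4, 8.2]
gripper_width: -0.001
grip_force: 3.7
```

Request:
drive_tool:
  steps:
    - [0, 0, 0.2, 0, 0, 0, 1]
    - [0, 0, 0.2, 0, 0, 0, 1]
    - [0, 0, 0, 0, 0, 0, 1]
    - [0, 0, 0, 0, 0, 0, 1]

```text
time: 5.67
tcp_pos: [0.4755, -0.0821, 0.0847]
ee_rot: [3.132, -0.24, 0.016]
wrist_force: [1.7, -1.4, 8.8]
gripper_width: 0.0
grip_force: 3.7
```

Request:
drive_tool:
  steps:
    - [0, 0, 0.1, 0, 0, 0, 1]
    - [0, 0, 0.1, 0, 0, 0, 1]
    - [0, 0, 0, 0, 0, 0, 1]
    - [0, 0, 0, 0, 0, 0, 1]
    - [0, 0, 0, 0, 0, 0, 1]
    - [0, 0, 0, 0, 0, 0, 1]
    - [0, 0, 0, 0, 0, 0, 1]
    - [0, 0, 0, 0, 0, 0, 1]

```text
time: 6.33
tcp_pos: [0.4757, -0.0822, 0.084]
ee_rot: [3.132, -0.24, 0.017]
wrist_force: [-0.7, -2.1, 21.4]
gripper_width: -0.002
grip_force: 10.3
```

```bash
python3 - <<'E'
from bench import bot
import cv2,numpy as np
a=bot.snapshot("scene")["color"][130:330,200:400]; b=bot.snapshot("top")["color"][170:370,250:450]
cv2.imwrite("pics/c4.png",np.hstack([cv2.resize(x,(400,400)) for x in(a,b)])[:,:,::-1])
E
```

```text
(no output)
```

View pics/c4.png

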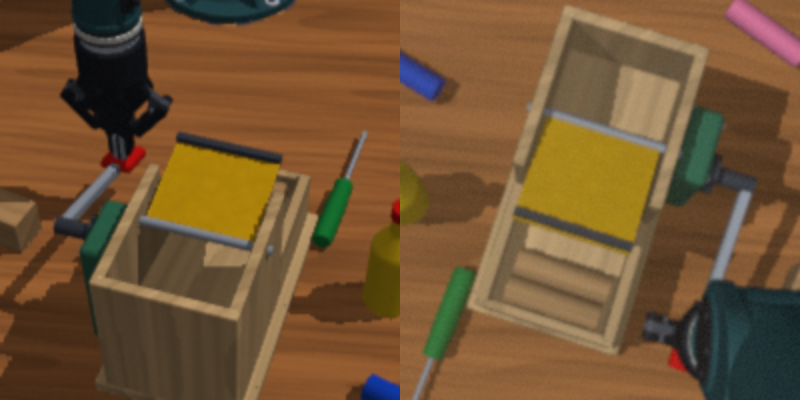

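The lid is wide open and both dowels lie in the tray (crop 560,270 and 545,300). The force rose to 21 N, so the lever is on its stop. Easing it back up now.

Request:
drive_tool:
  steps:
    - [0, 0, -0.25, 0, 0, 0, 1]
    - [0, 0, -0.25, 0, 0, 0, 1]
    - [0, 0, -0.25, 0, 0, 0, 1]
    - [0, 0, -0.25, 0, 0, 0, 1]
    - [0, 0, -0.25, 0, 0, 0, 1]
    - [0, 0, -0.25, 0, 0, 0, 1]
    - [0, 0, -0.25, 0, 0, 0, 1]
    - [0, 0, -0.25, 0, 0, 0, 1]
    - [0, 0, -0.25, 0, 0, 0, 1]
    - [0, 0, -0.25, 0, 0, 0, 1]

```text
time: 7.27
tcp_pos: [0.4709, -0.0813, 0.1069]
ee_rot: [3.132, -0.239, 0.002]
wrist_force: [-1.9, 0.6, 5.7]
gripper_width: 0.002
grip_force: 3.3
```

Request:
drive_tool:
  steps:
    - [0, 0, -0.25, 0, 0, 0, 1]
    - [0, 0, -0.25, 0, 0, 0, 1]
    - [0, 0, -0.25, 0, 0, 0, 1]
    - [0, 0, -0.25, 0, 0, 0, 1]
    - [0, 0, -0.25, 0, 0, 0, 1]
    - [0, 0, -0.25, 0, 0, 0, 1]
    - [0, 0, -0.25, 0, 0, 0, 1]
    - [0, 0, -0.25, 0, 0, 0, 1]
    - [0, 0, -0.25, 0, 0, 0, 1]
    - [0, 0, -0.25, 0, 0, 0, 1]

```text
time: 8.1
tcp_pos: [0.4693, -0.0809, 0.1315]
ee_rot: [3.132, -0.239, -0.003]
wrist_force: [-4.5, 1.1, 5.7]
gripper_width: -0.003
grip_force: 2.8
```

Request:
drive_tool:
  steps:
    - [0, 0, -0.25, 0, 0, 0, 1]
    - [0, 0, -0.25, 0, 0, 0, 1]
    - [0, 0, -0.25, 0, 0, 0, 1]
    - [0, 0, -0.25, 0, 0, 0, 1]
    - [0, 0, -0.25, 0, 0, 0, 1]
    - [0, 0, -0.25, 0, 0, 0, 1]
    - [0, 0, -0.25, 0, 0, 0, 1]
    - [0, 0, -0.25, 0, 0, 0, 1]
    - [0, 0, -0.25, 0, 0, 0, 1]
    - [0, 0, -0.25, 0, 0, 0, 1]

```text
time: 8.93
tcp_pos: [0.4713, -0.0813, 0.1567]
ee_rot: [3.132, -0.239, 0.003]
wrist_force: [-1.8, 0.2, 3.9]
gripper_width: -0.001
grip_force: 2.0
```

Request:
drive_tool:
  steps:
    - [0, 0, -0.15, 0, 0, 0, 1]
    - [0, 0, -0.15, 0, 0, 0, 1]
    - [0, 0, -0.15, 0, 0, 0, 1]
    - [0, 0, -0.15, 0, 0, 0, 1]
    - [0, 0, -0.15, 0, 0, 0, 1]
    - [0, 0, -0.15, 0, 0, 0, 1]
    - [0, 0, -0.15, 0, 0, 0, 1]
    - [0, 0, -0.15, 0, 0, 0, 1]
    - [0, 0, -0.15, 0, 0, 0, 1]
    - [0, 0, -0.15, 0, 0, 0, 1]

```text
time: 9.77
tcp_pos: [0.4708, -0.0809, 0.1715]
ee_rot: [-3.132, 0.238, -0.001]
wrist_force: [3.0, -0.4, 2.9]
gripper_width: -0.001
grip_force: 1.6
```

Request:
drive_tool:
  steps:
    - [0, 0, -0.15, 0, 0, 0, 1]
    - [0, 0, -0.15, 0, 0, 0, 1]
    - [0, 0, -0.15, 0, 0, 0, 1]
    - [0, 0, -0.15, 0, 0, 0, 1]
    - [0, 0, -0.15, 0, 0, 0, 1]
    - [0, 0, -0.15, 0, 0, 0, 1]
    - [0, 0, -0.15, 0, 0, 0, 1]
    - [0, 0, -0.15, 0, 0, 0, 1]
    - [0, 0, -0.15, 0, 0, 0, 1]
    - [0, 0, -0.15, 0, 0, 0, 1]

```text
time: 10.6
tcp_pos: [0.4681, -0.0809, 0.1856]
ee_rot: [3.132, -0.239, -0.008]
wrist_force: [0.1, 0.2, -0.4]
gripper_width: -0.0
grip_force: 0.0
```

Request:
drive_tool:
  steps:
    - [0, 0, -0.2, 0, 0, 0, 1]
    - [0, 0, -0.2, 0, 0, 0, 1]
    - [0, 0, -0.2, 0, 0, 0, 1]
    - [0, 0, -0.2, 0, 0, 0, 1]
    - [0, 0, -0.2, 0, 0, 0, 1]
    - [0, 0, -1, 0, 0, 0, 1]
    - [0, 0, -1.5, 0, 0, 0, 1]
    - [0, 0, -2, 0, 0, 0, 1]
    - [0, 0, -2, 0, 0, 0, 1]
    - [0, 0, 0, 0, 0, 0, 1]

```text
time: 11.43
tcp_pos: [0.4731, -0.0813, 0.2654]
ee_rot: [3.132, -0.239, 0.012]
wrist_force: [-0.1, -0.8, 0.2]
gripper_width: -0.003
grip_force: 0.0
```

Request:
drive_tool:
  steps:
    - [-0.5, 3, 0, 0, 0, 0, 1]
    - [-0.5, 3, 0, 0, 0, 0, 1]
    - [-0.5, 3, 0, 0, 0, 0, 1]
    - [-0.5, 3, 0, 0, 0, 0, 1]
    - [-0.5, 3, 0, 0, 0, 0, 1]
    - [0, 0, 0, 0, 0, 0, 1]
    - [0, 0, 0, 0, 0, 0, 1]
    - [0, 0, 0, 0, 0, 0, 1]

```text
time: 12.1
tcp_pos: [0.423, -0.2249, 0.2613]
ee_rot: [-3.132, 0.239, 0.0]
wrist_force: [0.4, 0.3, 0.0]
gripper_width: 0.002
grip_force: 0.0
```

```bash
python3 - <<'E'
from bench import bot
from h import *
S,T=bot.snapshot("scene"),bot.snapshot("top")
print(cv2.minAreaRect(red(S,(259,176))),cv2.minAreaRect(red(T,(405,345))))
a=S["color"][130:330,200:400]; b=T["color"][170:370,250:450]
cv2.imwrite("pics/c5.png",np.hstack([cv2.resize(x,(400,400)) for x in(a,b)])[:,:,::-1])
print(bot.observe()["wrist_force"])
E
```

```text
((258.41375732421875, 174.46551513671875), (16.71257972717285, 22.840526580810547), 21.801410675048828) ((404.7059631347656, 344.676513671875), (21.10059928894043, 30.55948829650879), 14.03624439239502)
[-0.4445969   0.52519338 -0.08355947]
```

View pics/c5.png

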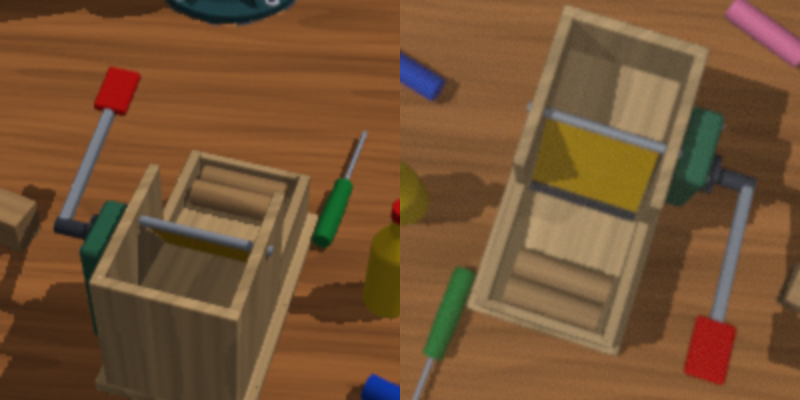

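The paddle is back at its rest pixels, the lid is shut, and both dowels are in the tray (crop 560,270 and 545,300). The robot is clear and touching nothing.

```bash
python3 -c "
from bench import bot
print(bot.close_job())"
```

```text
the job is handed in; nothing more can be done
None
```

The job is handed in: I pressed the lever to its stop, both dowels rolled into the tray, and I eased the lid shut over about 4 s; the final pictures show it closed, with the robot clear at 12 s.

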